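Make up two hook latch repair kits

TASK

Make up two hook repair kits: the larger tray gets the longest latch gate and the black rubber bumper block, the smaller tray gets the shortest latch gate and the brass go-gauge ring. In each tray lay the gate lengthwise in the narrow bay and the other part in the wide bay, everything flat on the tray floor and the same way up as you found it. Leave the middle-sized gate in its slot in the stand, and do not disturb the yellow hook.

Things in the scene. Friction and masses are not known exactly. Their poses are not given: they have to be found in the camera images.
- long_gate_c (a point): bare-steel latch gate 118 mm long (the longest of the three), 24 mm wide, 22 mm high: a pressed U-channel with its open side up, spring hinge barrel at its -x end, narrow nose at its +x end. About 0.2 kg. The point is its centre, 11 mm above its underside; x runs along its length, z up. At the start it lies flat, along the stand's x, in one of the stand's slots (any), its underside 26 mm above the shelf; lift it straight up. Grip it across its width near mid-length.
- middle_gate_c (a point): bare-steel latch gate 90 mm long (the middle one of the three), 24 mm wide, 22 mm high: a pressed U-channel with its open side up, spring hinge barrel at its -x end, narrow nose at its +x end. About 0.16 kg. The point is its centre, 11 mm above its underside; x runs along its length, z up. At the start it lies flat, along the stand's x, in one of the stand's slots (any), its underside 26 mm above the shelf. It stays there.
- short_gate_c (a point): bare-steel latch gate 66 mm long (the shortest of the three), 24 mm wide, 22 mm high: a pressed U-channel with its open side up, spring hinge barrel at its -x end, narrow nose at its +x end. About 0.12 kg. The point is its centre, 11 mm above its underside; x runs along its length, z up. At the start it lies flat, along the stand's x, in one of the stand's slots (any), its underside 26 mm above the shelf; lift it straight up. Grip it across its width near mid-length.
- bumper_c (a point): black rubber bumper block, 40 mm (x) by 50 mm (y) by 30 mm high, a steel washer let into its top; about 0.09 kg. The point is its centre, 15 mm above its underside; z up. It stands on the shelf.
- ring_c (a point): brass go-gauge ring lying flat on the shelf, 52 mm outside diameter, 34 mm bore, 24 mm high, about 0.2 kg. The point is its centre, on its axis, 12 mm above its underside; z up.
- stand: fixed wooden slotted stand: base plate 110 mm (x) by 250 mm (y), 6 mm thick, with two toothed bars along y (8 mm thick, centred at x = -24 and +24 mm, so 40 mm clear between them for fingers). Three slots, 32 mm wide, along x at y = -80, 0 and +80 mm; slot floor 26 mm and tooth tops 40 mm above the shelf. Origin at the centre of the underside of the plate, on the shelf.
- large_tray: fixed shallow grey tray, the larger one, 178 mm (x) by 152 mm (y) outside; floor 3 mm thick, walls 4 mm thick and 11 mm high over the shelf. Origin at the centre of its underside, on the shelf; z up. A rib along x (4 mm wide, 9 mm high over the shelf) divides it into a narrow bay for the gate, 56 mm across, centred at y = +44 mm, and a wide bay for the other part, 84 mm across, centred at y = -30 mm. Both bays are 170 mm long, x = -85 to +85 mm.
- small_tray: fixed shallow grey tray, the smaller one, 118 mm (x) by 152 mm (y) outside; floor 3 mm thick, walls 4 mm thick and 11 mm high over the shelf. Origin at the centre of its underside, on the shelf; z up. A rib along x (4 mm wide, 9 mm high over the shelf) divides it into a narrow bay for the gate, 56 mm across, centred at y = -44 mm, and a wide bay for the other part, 84 mm across, centred at y = +30 mm. Both bays are 110 mm long, x = -55 to +55 mm.
- hook: bystander, to be left alone: squat yellow swivel hook lying on its side on the shelf among the loose parts, about 100 mm (x) by 60 mm (y) by 28 mm high. Origin near its middle, on the shelf.
There are look-alikes about, which are no part of the job. Leave any green or pink look-alike of the large_tray alone.

How it is judged:
At the end, for the whole second after the job is handed in: Longest gate and bumper in the larger tray, shortest gate and ring in the smaller: gates in narrow bays (within 0.5 rad of tray x), parts in wide bays, each inside its bay, flat on the floor (4 mm, 0.15 rad), same way up, at rest. Middle gate flat, within 12 mm of its start (x of long_gate_c in the frame of large_tray between -0.029 and 0.029 m and y of long_gate_c in the frame of large_tray between 0.026 and 0.062 m and z of long_gate_c in the frame of large_tray between 0.01 and 0.018 m and angle between each of long_gate_c, bumper_c, short_gate_c, ring_c's own z axis and vertical below 0.15 rad and linear speed of each of long_gate, bumper, short_gate, ring, middle_gate below 0.01 m/s and angular speed of each of long_gate, bumper, short_gate, ring below 0.1 rad/s and angle between the x axis of long_gate_c and the x axis of large_tray, either way round below 0.5 rad and x of bumper_c in the frame of large_tray between -0.067 and 0.067 m and y of bumper_c in the frame of large_tray between -0.054 and -0.006 m and z of bumper_c in the frame of large_tray between 0.014 and 0.022 m and x of short_gate_c in the frame of small_tray between -0.025 and 0.025 m and y of short_gate_c in the frame of small_tray between -0.062 and -0.026 m and z of short_gate_c in the frame of small_tray between 0.01 and 0.018 m and angle between the x axis of short_gate_c and the x axis of small_tray, either way round below 0.5 rad and x of ring_c in the frame of small_tray between -0.031 and 0.031 m and y of ring_c in the frame of small_tray between 0.012 and 0.048 m and z of ring_c in the frame of small_tray between 0.011 and 0.019 m and distance of middle_gate_c from where it was at the start of the episode below 0.012 m and angle between middle_gate_c's own z axis and vertical below 0.1 rad); the robot touches nothing.
It fails at once if the yellow hook is moved more than 20 mm (distance of hook from where it was at the start of the episode above 0.02 m).
It also fails if it takes over 115 s, if anything falls off the work surface, if the arm or the gripper's body presses on something with over 40 N, if the wrist force passes 120 N, or if a joint passes its speed limit or range.

ROBOT

A 6-joint arm with a two-finger parallel gripper is mounted at the origin on the work surface. World frame = base frame: x ahead of the robot, y to its left, z up, the work surface at z = 0. Lengths are in m, angles in rad, forces in N, time in s.
With the tool pointing down it reaches from about 0.225 to 0.875 m from the base axis. Payload 3.4 kg.
Tool frame: the origin (TCP) lies midway between the tips of the shut fingers; the grasp point (between the pads) lies 19 mm behind it (manip.tcp_to_grasp is the distance from the TCP to the grasp point, in m); x points along the fingers, y is the direction in which the jaws open and shut, and the axes are right-handed (so a half turn about x gives the same grasp; the last joint's range is limited). The gripper opens to 85 mm and grips with 20 to 120 N. Pads are 22 mm wide; open, the fingers measure 114 mm over their backs; the gripper's body (76 mm by 85 mm) begins 54 mm behind the grasp point. The pads swing forward as they close: fully open they stand 13 mm farther back than shut.
Start: joints at [-1.367, 0.276, 1.505, -0, 1.361, -0.121], TCP at [0.183, -0.545, 0.231] pointing down, gripper open.
Joint ranges: [-2.89, 2.89], [-0.75, 2.08], [0.22, 2.7], [-1.18, 4.32], [0.11, 2.71], [-2.7, 2.7]. Speed limits (rad/s): [2.57, 2.57, 3.14, 3.14, 3.14, 3.14].

INTERFACE

Orientations are given as a unit quaternion [w, x, y, z].
In Python, from rig import readout, eyes, job, manip gives the robot as it stands. The module is installed in compiled form; this text tells all that it offers.
- The arm moves only by the tool carry_out, never from a script. Its argument "deltas" is one flat list of numbers, 7 for each row, row after row: the shift along the tool's x, y, z scaled (see below), then the turn, a rotation vector about the tool's x, y, z scaled (see below), then the opening, from -1 (shut) to 1 (fully open). In form: [dx, dy, dz, ax, ay, az, grip, dx, dy, dz, ax, ay, az, grip, ...]. A call has 1 to 10 rows; each row shifts and turns the commanded pose from where the row before left it, along the tool's axes as they then stand; what a row does not reach is not made up. The controller multiplies each number of a shift by 60 mm and each number of a turn by 4 degrees. A row lasts 1/8 s, in which the tool goes at most 62.5 mm and 10.7 degrees, less where a joint would pass 70% of its speed; a pose out of reach is approached as far as the arm can. A call with a number of a shift or a turn outside -1 to 1 is refused whole. A call with a gripper value outside its range is refused whole. The fingers move at their own pace and stop on an object; "newtons" is the grip in N (left out, the last holds). Time passes only in rows, so rows that do not move let the fingers close. It gives the time, the measured TCP pose, the force and the opening at its end, in the units of the state.
- readout.get_state(): the state, without advancing time (a new reading comes with each control period).
- eyes.get_image(name): name is "scene" or "top" or "wrist"; returns a dict with "color" (400x640x3 uint8, red, green, blue), "z_map" (400x640 float32, m along the optical axis (not along the pixel's ray), 0 where there is no reading), "mtx" (3x3 intrinsics, pixels), "origin" and "orientation" of the camera in the world. Camera axes: x right, y down, z forward; pixel columns grow to the right and rows downward; lengths in m; the calibration is good to about 2 mm. A picture is of the moment at which its call begins.
- job.sign_off(): hands the job in, once; it reports no verdict.
The state is a dict: "clock": time; "qpos": joint angles; "qd": joint speeds; "effort": joint torques, N m; "position": TCP position; "ee_rot": TCP orientation; "contact_force": force on the tool from outside, world axes, zero at the start; "moment": the same for the moment, N m; "width": finger opening in m.
Only numpy, scipy, OpenCV 4.12 (cv2) and the standard library are available. Lean on these libraries where they do the work, as an engineer would, in place of code of your own. Each camera call takes 0.05 s, during which the arm holds its last target.

## Working session

There is one attempt and no reset: what is moved stays moved. The work goes in short steps, Python scripts to look and compute and a tool call to move; the robot and the scene stay as the last step left them, time stands still between calls to the robot, and variables do not carry over. Pictures are saved under pics/ and viewed, and the job is handed in when it is done.

Besides the shell and the picture viewer there is one more tool, called after "Emit:" as name(argument=value, ...), one argument or row to a line, values as JSON. carry_out: Moves the arm, as the interface text tells. Its arguments: {"type":"object","properties":{"deltas":{"type":"array"},"newtons":{"type":"number"}},"required":["deltas"]}

```bash
mkdir -p pics; cat > h.py <<'E'
import numpy as np, cv2
from scipy.spatial.transform import Rotation as R
from rig import readout, eyes, job, manip
def q2R(q): return R.from_quat([q[1],q[2],q[3],q[0]]).as_matrix()
def cloud(im):
    z=im["z_map"]; K=np.array(im["mtx"]); v,u=np.mgrid[:z.shape[0],:z.shape[1]]
    P=np.stack([(u-K[0,2])/K[0,0]*z,(v-K[1,2])/K[1,1]*z,z],-1)
    return P@q2R(im["orientation"]).T+np.array(im["origin"])
def ray(im,u,v,h):
    K=np.array(im["mtx"]); d=q2R(im["orientation"])@np.array([(u-K[0,2])/K[0,0],(v-K[1,2])/K[1,1],1]); o=np.array(im["origin"])
    return o+d*(h-o[2])/d[2]
def save(n,im): cv2.imwrite("pics/"+n+".png",im["color"][:,:,::-1])
E
python3 - <<'E'
from h import *
s=readout.get_state(); print(s, manip.tcp_to_grasp)
for n in ("scene","top"):
    im=eyes.get_image(n); save(n+"0",im); print(n,im["mtx"],im["origin"],im["orientation"])
    np.savez(n+"0.npz",**im)
E
```

```text
{'clock': 0.0, 'qpos': array([-1.36700688e+00,  2.76633595e-01,  1.50613530e+00,  2.00467909e-05,
        1.36068682e+00, -1.21019324e-01]), 'qd': array([-0.00036522, -0.00104534, -0.00015317,  0.00045636, -0.00019032,
        0.00080726]), 'effort': array([ 2.08947880e-03, -4.16779125e+01, -2.45807594e+01, -6.38481310e-05,
        1.08723115e-02, -1.24965911e-05]), 'position': array([ 0.1833834 , -0.54442366,  0.23041683]), 'ee_rot': array([-0.11367317, -0.69778183, -0.11499   ,  0.69782249]), 'contact_force': array([-0.13045887,  0.15485667, -0.08046164]), 'moment': array([-0.06496554, -0.03050993,  0.00940809]), 'width': 0.08503008800617666} 0.0187
scene [[401.2665371    0.         322.80324994]
 [  0.         401.2665371  200.19524613]
 [  0.           0.           1.        ]] [0.84158201 0.39822161 0.94896178] [-0.09531163  0.30430305  0.904578   -0.28293813]
top [[501.78701659   0.         320.67116558]
 [  0.         501.78701659 197.96691161]
 [  0.           0.           1.        ]] [ 0.34755211 -0.09268941  1.77610471] [ 0.02847592 -0.69961486  0.71372983 -0.01782966]
```

View pics/top0.png

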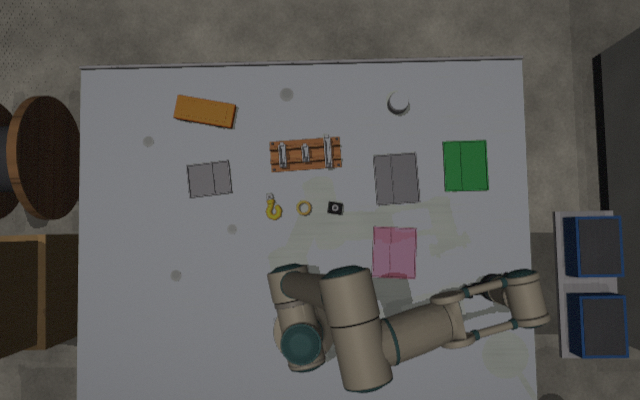

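View pics/scene0.png

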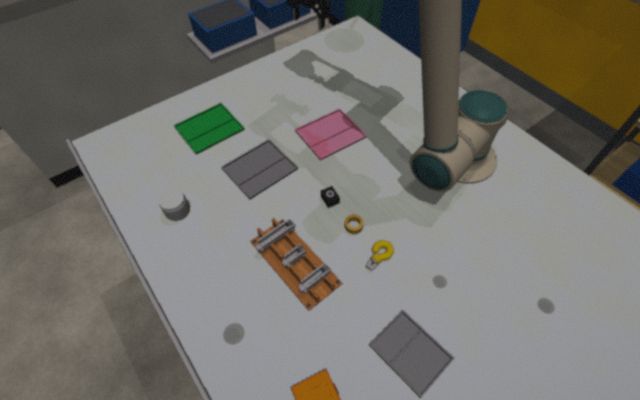

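Top view: grey trays at (397,179), larger, and (210,179), smaller; green and pink look-alikes at (466,166) and (394,252). The stand is at (306,154) with gates at about (283,154), (306,153) and (328,152). The bumper is at (335,208), the ring at (304,208) and the hook at (273,207). I'll enlarge the crop to confirm these and measure.

```bash
cat > m.py <<'E'
from h import *
im=dict(np.load("top0.npz")); c=im["color"]; 
crop=c[125:225,255:355]; cv2.imwrite("pics/crop0.png",cv2.resize(crop,(600,600),interpolation=cv2.INTER_CUBIC)[:,:,::-1])
hsv=cv2.cvtColor(c,cv2.COLOR_RGB2HSV); P=cloud(im)
def comp(mask,box):
    m=np.zeros(mask.shape,np.uint8); u0,v0,u1,v1=box; m[v0:v1,u0:u1]=mask[v0:v1,u0:u1]
    n,l,st,ce=cv2.connectedComponentsWithStats(m); k=1+np.argmax(st[1:,4]); return (l==k).astype(np.uint8)
def rect(m,h):
    v,u=np.nonzero(m); W=np.array([ray(im,a,b,h)[:2] for a,b in zip(u,v)]).astype(np.float32)*1000
    (cx,cy),(w,hh),a=cv2.minAreaRect(W); return np.round([cx,cy,w,hh,a,W[:,0].mean(),W[:,1].mean()],1)
H,S,V=[hsv[:,:,i].astype(int) for i in range(3)]
print("tray col",hsv[179,385],hsv[179,200],"shelf",hsv[179,250],"stand",hsv[166,295])
for n,b in (("large",(360,140,432,220)),("small",(175,150,245,210))):
    print(n,rect(comp((V<140),b),.01))
print("stand",rect(comp((S>90)&(H<20),(255,125,355,185)),.02))
print("ring",rect(comp((S>60),(292,195,318,222)),.024))
print("hook",rect(comp((S>90),(258,188,290,226)),.02))
print("bump",rect(comp((V<90),(322,195,350,222)),.03))
for n,b in (("g283",(274,134,294,176)),("g306",(298,134,316,176)),("g328",(320,128,338,176))):
    print(n,rect(comp((S<50),b),.048), np.median(P[b[1]+15:b[3]-15,(b[0]+b[2])//2,2]))
for u,v in ((335,208),(304,208),(304,203),(328,152),(306,153),(283,154),(385,179),(200,179),(397,235),(250,179)): print(u,v,P[v,u].round(3))
E
python3 m.py
```

```text
tray col [130   8  91] [165   5  96] shelf [113   8 128] stand [ 13 148 119]
large [ 524.1 -333.   251.2  280.9   88.6  523.8 -332.4]
small [537.9 326.6 248.9 210.6  88.8 537.5 326. ]
stand [618.   12.9 107.  188.4   3.  617.2   7.2]
ring [432.4  -5.   49.   49.   88.9 430.7  -6.2]
hook [427.7  98.8  52.8  70.2  88.9 424.7 100.9]
bump [ 426.8 -117.6   56.6   42.4   79.4  426.6 -116.9]
g283 [615.2  63.7  88.7  25.5   3.2 614.7  63.5] 0.04285068760357147
g306 [622.3 -14.7  24.4  63.1  89.  620.1 -16. ] 0.04574218047219458
g328 [622.5 -98.   59.2 164.6  88.8 624.6 -96.7] 0.03210147843389066
335 208 [ 0.426 -0.117  0.029]
304 208 [ 0.43  -0.007  0.002]
304 203 [ 0.447 -0.008  0.004]
328 152 [ 0.623 -0.096  0.03 ]
306 153 [ 0.623 -0.019  0.024]
283 154 [0.62  0.062 0.03 ]
385 179 [ 0.527 -0.296  0.002]
200 179 [0.54  0.36  0.009]
397 235 [ 0.328 -0.332  0.007]
250 179 [ 0.538  0.184 -0.004]
```

```bash
python3 -c "
import cv2
c=cv2.imread('pics/top0.png')[130:230,170:430]
cv2.imwrite('pics/crop1.png',cv2.resize(c,(780,300),interpolation=cv2.INTER_CUBIC))"
```

```text
(no output)
```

View pics/crop0.png

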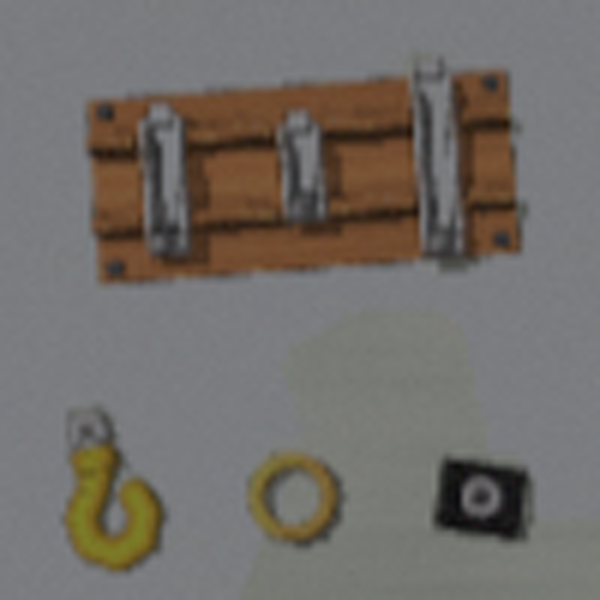

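View pics/crop1.png

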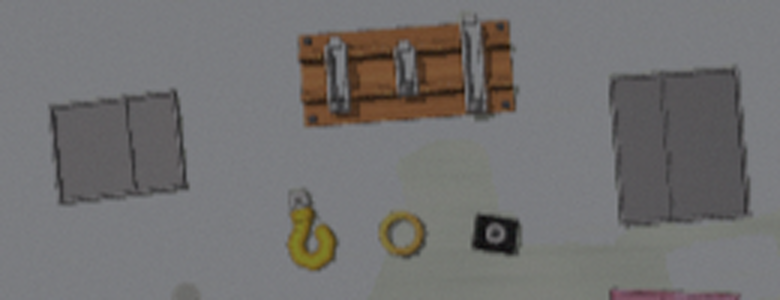

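```bash
cat > m2.py <<'E'
exec(open("m.py").read().split("print(\"tray col")[0])
Vb=cv2.GaussianBlur(c,(3,3),0).max(2).astype(int)
for n,b in (("large",(365,143,430,215)),("small",(178,152,240,205))):
    for t in (108,112):
        m=comp((Vb<t),b); m=cv2.morphologyEx(m,cv2.MORPH_OPEN,np.ones((5,5),np.uint8)); print(n,t,rect(m,.011))
st=comp((S>90)&(H<20),(255,125,355,185))
hull=np.zeros_like(st); cs,_=cv2.findContours(st,cv2.RETR_EXTERNAL,cv2.CHAIN_APPROX_NONE); cv2.fillConvexPoly(hull,cv2.convexHull(np.vstack(cs)),1)
print("stand",rect(hull,.006))
inn=comp((S<50),(316,132,337,172)); 
m=comp((S<60)&(hull>0),(318,130,340,175)); print("long in",rect(m,.048))
g=comp((S>80)&(H>15)&(H<40),(294,197,316,220)); cs,_=cv2.findContours(g,0,1); (x,y),r=cv2.minEnclosingCircle(np.vstack(cs)); print("ring",x,y,r,ray(im,x,y,.024),r*1.75/501.8)
E
python3 m2.py
```

```text
large 108 [ 526.8 -334.3  181.8  154.7    3.   526.6 -334.4]
large 112 [ 527.5 -334.2  183.9  155.3    3.1  527.2 -334.2]
small 108 [539.  327.3 121.4 158.3   5.6 538.7 327.5]
small 112 [540.2 327.2 124.5 159.2   5.6 540.  327.4]
stand [620.1  13.8 111.2 193.1   3.2 620.1  13.7]
long in [620.8 -82.4   0.    7.   88.9 620.8 -82.4]
ring 303.3999938964844 207.39999389648438 7.2471771240234375 [ 0.4309269  -0.00637467  0.024     ] 0.02527413305508373
```

```bash
cat >> h.py <<'E'
def plan(x,y,z,yaw,off=(0,0)):
    """tool y wanted along world angle yaw (deg) mod 180, tool x down. prints turn units about tool x, then shift units (axes AFTER turn and axes now)"""
    s=readout.get_state(); Rm=q2R(s["ee_rot"]); p=np.array(s["position"])
    cur=np.degrees(np.arctan2(Rm[1,1],Rm[0,1])); d=(yaw-cur+90)%180-90
    print("t",round(s["clock"],2),"pos",p.round(4),"tool y at",round(cur,1),"tool x",Rm[:,0].round(3),"w",round(s["width"],4),"q",s["qpos"].round(2),"F",s["contact_force"].round(1))
    Rd=np.stack([[0,0,-1],[np.cos(np.radians(cur+d)),np.sin(np.radians(cur+d)),0],[0,0,0]],1); Rd[:,2]=np.cross(Rd[:,0],Rd[:,1])
    rv=R.from_matrix(Rm.T@Rd).as_rotvec(degrees=True)/4
    D=(np.array([x,y,z])-p)/.06
    print("turn units",rv.round(2),"| shift units after turn",(Rd.T@D).round(3),"| now",(Rm.T@D).round(3))
E
python3 - <<'E'
from h import *
im=dict(np.load("top0.npz"))
for v in (134.2,151.1,168): print(ray(im,328.5,v,.048))
plan(.621,-.094,.25,93.2)
plan(.621,-.094,.25,3.2)
E
```

```text
[ 0.68293451 -0.09932741  0.048     ]
[ 0.62365057 -0.09811318  0.048     ]
[ 0.56462893 -0.09690433  0.048     ]
t 0.1 pos [ 0.1834 -0.5445  0.2305] tool y at -71.4 tool x [-0.     0.002 -1.   ] w 0.0853 q [-1.37  0.28  1.51 -0.    1.36 -0.12] F [-1.  -0.4 -0. ]
turn units [3.85 0.   0.02] | shift units after turn [-0.324 -7.089 -7.701] | now [-0.315 -4.788 -9.308]
t 0.1 pos [ 0.1834 -0.5445  0.2305] tool y at -71.4 tool x [-0.     0.002 -1.   ] w 0.0853 q [-1.37  0.28  1.51 -0.    1.36 -0.12] F [-1.  -0.4 -0. ]
turn units [-18.65  -0.02   0.02] | shift units after turn [-0.324  7.701 -7.089] | now [-0.315 -4.788 -9.308]
```

Emit:
carry_out(
  deltas=[0,0,0,0.96,0,0,1,0,0,0,0.96,0,0,1,0,0,0,0.96,0,0,1,0,0,0,0.97,0,0,1,-0.1,-0.6,-0.65,0,0,0,1,-0.1,-0.6,-0.65,0,0,0,1,-0.1,-0.6,-0.65,0,0,0,1,0,-0.6,-0.65,0,0,0,1,0,-0.6,-0.65,0,0,0,1,0,-0.6,-0.65,0,0,0,1],
)

```text
clock: 1.35
position: [0.4059, -0.3147, 0.249]
ee_rot: [-0.02, -0.707, -0.02, 0.707]
contact_force: [0.7, -0.3, -0.4]
width: 0.0854
```

Emit:
carry_out(
  deltas=[0,-0.6,-0.65,0,0,0,1,0,-0.6,-0.65,0,0,0,1,0,-0.6,-0.65,0,0,0,1,0,-0.6,-0.65,0,0,0,1,0,-0.6,-0.65,0,0,0,1,0,-0.5,-0.55,0,0,0,1,0,0,0,0,0,0,1,0,0,0,0,0,0,1],
)

```text
clock: 2.35
position: [0.6202, -0.094, 0.2486]
ee_rot: [-0.02, -0.706, -0.02, 0.708]
contact_force: [-0.4, -0.4, -0.5]
width: 0.0854
```

```bash
python3 - <<'E'
from h import *
plan(.624,-.097,.25,93.2)
im=eyes.get_image("wrist"); save("w1",im); np.savez("w1.npz",**im); print(im["origin"],q2R(im["orientation"]).round(2))
E
```

```text
t 2.35 pos [ 0.6202 -0.094   0.2486] tool y at -86.8 tool x [-0.002 -0.    -1.   ] w 0.0854 q [-0.26  0.35  1.36 -0.    1.44  1.25] F [-0.4 -0.4 -0.5]
turn units [ 0.01  0.03 -0.  ] | shift units after turn [-0.023  0.054 -0.06 ] | now [-0.023  0.054 -0.06 ]
[ 0.68664696 -0.09044428  0.39057567] [[ 0.06 -0.96 -0.26]
 [-1.   -0.05 -0.02]
 [ 0.    0.26 -0.97]]
```

View pics/w1.png

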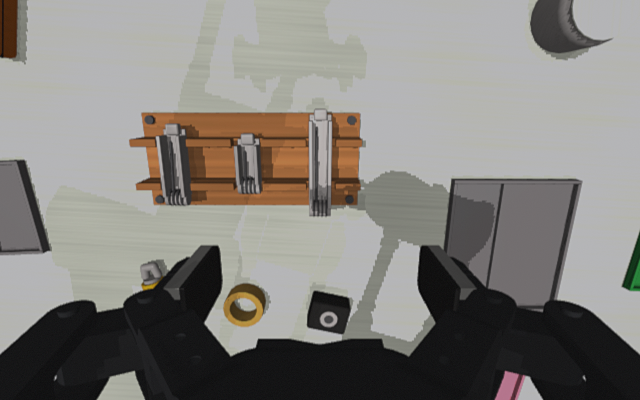

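Wrist view: long gate runs from (320,110) to (319,215), the short gate is at (247,163) and the middle one at (173,165). The toothed bars lie along rows ~143 and ~185. Refining these positions.

```bash
cat > mw.py <<'E'
from h import *
im=dict(np.load("w1.npz")); c=im["color"]; hsv=cv2.cvtColor(c,cv2.COLOR_RGB2HSV); S=hsv[...,1].astype(int)
cv2.imwrite("pics/w1c.png",cv2.resize(c[95:225,125:375],(750,390),interpolation=cv2.INTER_CUBIC)[:,:,::-1])
for n,u0,u1,v0,v1 in (("long",305,337,125,200),("short",230,265,135,190),("mid",155,192,130,202)):
    m=np.zeros(S.shape,np.uint8); m[v0:v1,u0:u1]=S[v0:v1,u0:u1]<60
    k,l,st,ce=cv2.connectedComponentsWithStats(m); j=1+np.argmax(st[1:,4]); v,u=np.nonzero(l==j)
    W=np.array([ray(im,a,b,.048)[:2] for a,b in zip(u,v)],np.float32)*1000
    print(n,cv2.minAreaRect(W),st[j])
print("long ends",ray(im,320,110,.048),ray(im,319,215,.045))
print("bars",[ray(im,u,v,.04).round(4) for u,v in ((210,143),(285,143),(210,184),(285,185))])
print("plate corners",[ray(im,u,v,.006).round(4) for u,v in ((141,113),(359,113),(359,206),(154,206))])
E
python3 mw.py
```

```text
long ((629.6416625976562, -93.90643310546875), (78.62759399414062, 24.572505950927734), 3.2404189109802246) [ 308  125   24   75 1711]
short ((625.8792724609375, -17.69351577758789), (57.348201751708984, 27.86311149597168), 3.2363882064819336) [ 234  135   28   55 1337]
mid ((617.1054077148438, 62.89981460571289), (76.92909240722656, 38.86944580078125), 1.6336933374404907) [ 155  130   37   72 2116]
long ends [ 0.68373794 -0.09133784  0.048     ] [ 0.57109895 -0.09666578  0.045     ]
bars [array([0.6432, 0.0233, 0.04  ]), array([ 0.6477, -0.0562,  0.04  ]), array([0.5984, 0.0247, 0.04  ]), array([ 0.602 , -0.0575,  0.04  ])]
plate corners [array([0.6686, 0.1116, 0.006 ]), array([ 0.6826, -0.1359,  0.006 ]), array([ 0.5724, -0.1457,  0.006 ]), array([0.5582, 0.1052, 0.006 ])]
```

View pics/w1c.png

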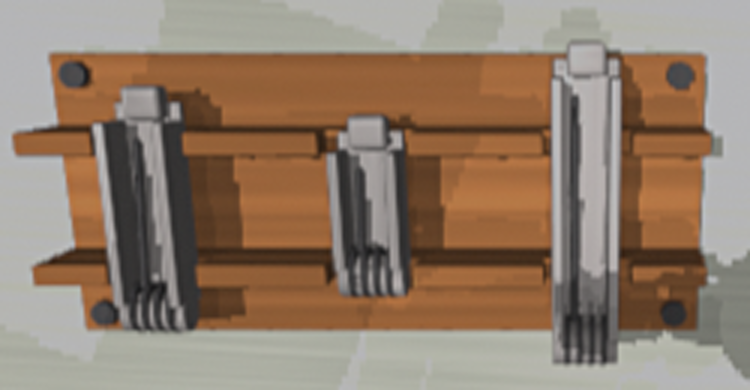

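```bash
python3 -c "
from h import *
plan(.625,-.0945,.018,93.2)"
```

```text
t 2.4 pos [ 0.62   -0.0944  0.2489] tool y at -86.8 tool x [-0.001 -0.    -1.   ] w 0.0854 q [-0.26  0.35  1.36 -0.    1.44  1.25] F [-0.5 -0.5 -0.1]
turn units [-0.01  0.02 -0.  ] | shift units after turn [ 3.848  0.006 -0.083] | now [ 3.848  0.004 -0.089]
```

Emit:
carry_out(
  deltas=[0.8,0,-0.085,0,0,0,0.18,0.8,0,0,0,0,0,0.18,0.8,0,0,0,0,0,0.18,0.4,0,0,0,0,0,0.18,0.4,0,0,0,0,0,0.18,0.4,0,0,0,0,0,0.18,0.25,0,0,0,0,0,0.18,0,0,0,0,0,0,0.18],
  newtons=40,
)

```text
clock: 3.4
position: [0.6248, -0.0941, 0.0175]
ee_rot: [-0.019, -0.706, -0.02, 0.708]
contact_force: [-0.1, -0.4, 0.9]
width: 0.0509
```

Emit:
carry_out(
  deltas=[0,0,0,0,0,0,-1,0,0,0,0,0,0,-1,0,0,0,0,0,0,-1,0,0,0,0,0,0,-1,0,0,0,0,0,0,-1,0,0,0,0,0,0,-1],
)

```text
clock: 4.15
position: [0.6269, -0.0939, 0.0196]
ee_rot: [0.02, 0.708, 0.019, -0.706]
contact_force: [-0.1, -0.9, 5.0]
width: 0.0235
```

Emit:
carry_out(
  deltas=[-0.2,0,0,0,0,0,-1,-0.3,0,0,0,0,0,-1,-0.5,0,0,0,0,0,-1,-0.7,0,0,0,0,0,-1,-0.3,0,0,0,0,0,-1,0,0,0,0,0,0,-1],
)

```text
clock: 4.9
position: [0.6268, -0.0935, 0.1401]
ee_rot: [0.02, 0.708, 0.02, -0.706]
contact_force: [0.5, 0.2, -1.4]
width: 0.0236
```

```bash
python3 - <<'E'
from h import *
plan(.625,-.0945,.15,93.2)
for n in("scene","wrist"):
    im=eyes.get_image(n); save(n[0]+"2",im)
E
```

```text
t 4.9 pos [ 0.6268 -0.0935  0.1401] tool y at -86.8 tool x [ 0.003 -0.001 -1.   ] w 0.0236 q [-0.26  0.42  1.52  0.    1.2   1.26] F [ 0.5  0.2 -1.4]
turn units [ 0.   -0.05 -0.01] | shift units after turn [-0.165  0.015  0.031] | now [-0.165  0.016  0.031]
```

View pics/s2.png

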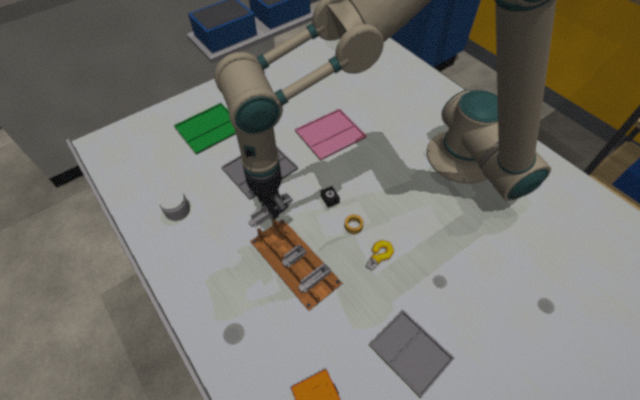

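View pics/w2.png

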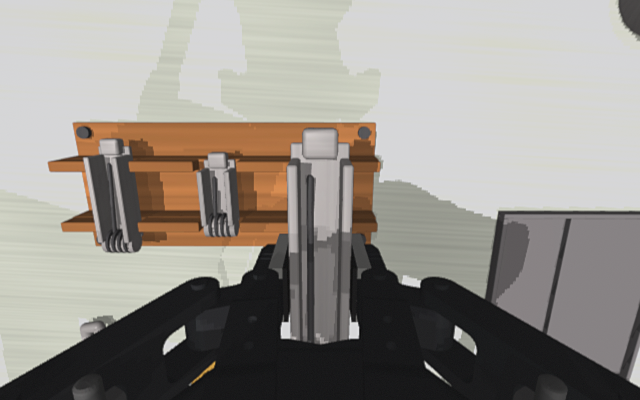

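The grip is good, but it is too deep. On the tray floor (gate centre z 0.014) the fingertips would end up below the floor. I'll set the gate back in its slot and regrip about 13 mm higher.

Emit:
carry_out(
  deltas=[0.7,0,0,0,0,0,-1,0.7,0,0,0,0,0,-1,0.3,0,0,0,0,0,-1,0.27,0,0,0,0,0,-1,0,0,0,0,0,0,-1,0,0,0,0,0,0,0.0,0,0,0,0,0,0,0.0,0,0,0,0,0,0,0],
)

```text
clock: 6.0
position: [0.6262, -0.0936, 0.0203]
ee_rot: [0.02, 0.707, 0.02, -0.707]
contact_force: [0.3, -0.1, -0.1]
width: 0.0427
```

```bash
python3 - <<'E'
from h import *
plan(.6268,-.0938,.033,93.2)
im=eyes.get_image("wrist"); save("w3",im)
E
```

```text
t 6.0 pos [ 0.6262 -0.0936  0.0203] tool y at -86.8 tool x [ 0. -0. -1.] w 0.0427 q [-0.26  0.54  1.65 -0.    0.95  1.26] F [ 0.3 -0.1 -0.1]
turn units [ 0.   -0.01 -0.  ] | shift units after turn [-0.212  0.005 -0.01 ] | now [-0.212  0.005 -0.01 ]
```

View pics/w3.png

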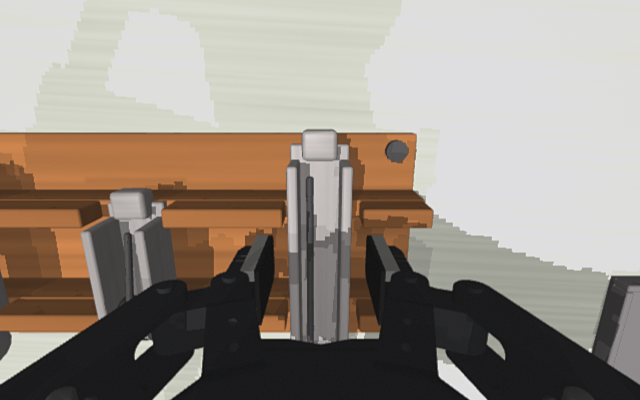

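Emit:
carry_out(
  deltas=[-0.2,0,0,0,0,0,0,0,0,0,0,0,0,-1,0,0,0,0,0,0,-1,0,0,0,0,0,0,-1,0,0,0,0,0,0,-1,-0.2,0,0,0,0,0,-1,-0.4,0,0,0,0,0,-1,-0.5,0,0,0,0,0,-1,-0.3,0,0,0,0,0,-1,0,0,0,0,0,0,-1],
  newtons=50,
)

```text
clock: 7.3
position: [0.627, -0.0937, 0.1179]
ee_rot: [0.02, 0.708, 0.019, -0.706]
contact_force: [0.5, 0.2, -2.1]
width: 0.0228
```

```bash
python3 - <<'E'
from h import *
plan(.5245,-.2904,.1,93.1)
im=eyes.get_image("wrist"); save("w4",im)
E
```

```text
t 7.3 pos [ 0.627  -0.0937  0.1179] tool y at -86.8 tool x [ 0.003 -0.001 -1.   ] w 0.0228 q [-0.26  0.44  1.55 -0.    1.15  1.26] F [ 0.5  0.2 -2.1]
turn units [ 0.03 -0.05 -0.02] | shift units after turn [0.299 3.181 1.883] | now [0.296 3.177 1.89 ]
```

View pics/w4.png

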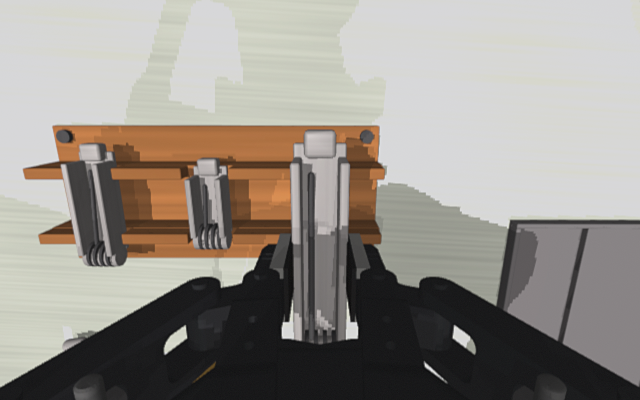

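Emit:
carry_out(
  deltas=[0,0.635,0.378,0,0,0,-1,0,0.635,0.378,0,0,0,-1,0,0.635,0.378,0,0,0,-1,0,0.635,0.378,0,0,0,-1,0,0.635,0.378,0,0,0,-1,0,0,0,0,0,0,-1,0,0,0,0,0,0,-1],
)

```text
clock: 8.22
position: [0.5228, -0.2894, 0.115]
ee_rot: [-0.019, -0.706, -0.02, 0.707]
contact_force: [-0.0, 0.4, -2.3]
width: 0.0227
```

```bash
python3 - <<'E'
from h import *
plan(.5245,-.2904,.011,93.1)
im=eyes.get_image("wrist"); save("w5",im)
im=eyes.get_image("top"); cv2.imwrite("pics/t5.png",cv2.resize(im["color"][130:230,340:500],(800,500))[:,:,::-1])
E
```

```text
t 8.22 pos [ 0.5228 -0.2894  0.115 ] tool y at -86.8 tool x [-0.002  0.002 -1.   ] w 0.0227 q [-0.62  0.39  1.63  0.    1.12  0.89] F [-0.   0.4 -2.3]
turn units [0.02 0.02 0.03] | shift units after turn [ 1.733  0.018 -0.027] | now [ 1.733  0.022 -0.029]
```

View pics/w5.png

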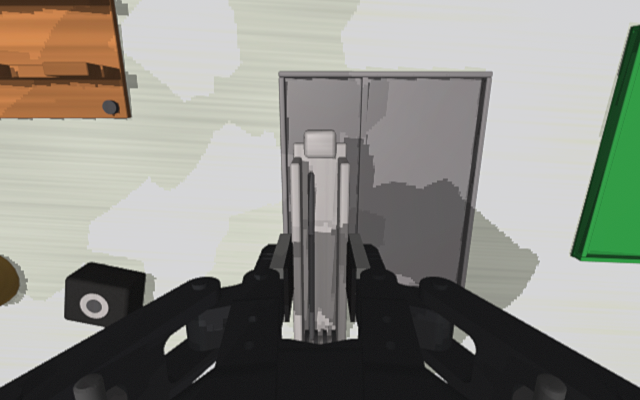

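Emit:
carry_out(
  deltas=[0.6,0,-0.03,0,0,0,-1,0.5,0,0,0,0,0,-1,0.3,0,0,0,0,0,-1,0.2,0,0,0,0,0,-1,0.1,0,0,0,0,0,-1,0,0,0,0,0,0,-1],
)

```text
clock: 9.07
position: [0.5255, -0.2897, 0.0142]
ee_rot: [0.02, 0.707, 0.02, -0.707]
contact_force: [-0.5, -0.0, -1.3]
width: 0.023
```

```bash
python3 - <<'E'
from h import *
plan(.5245,-.2904,.011,93.1)
im=eyes.get_image("wrist"); save("w6",im)
E
```

```text
t 9.07 pos [ 0.5255 -0.2897  0.0142] tool y at -86.8 tool x [ 0. -0. -1.] w 0.023 q [-0.62  0.5   1.74 -0.    0.9   0.89] F [-0.5 -0.  -1.3]
turn units [ 0.03 -0.   -0.  ] | shift units after turn [0.053 0.01  0.018] | now [0.053 0.01  0.018]
```

View pics/w6.png

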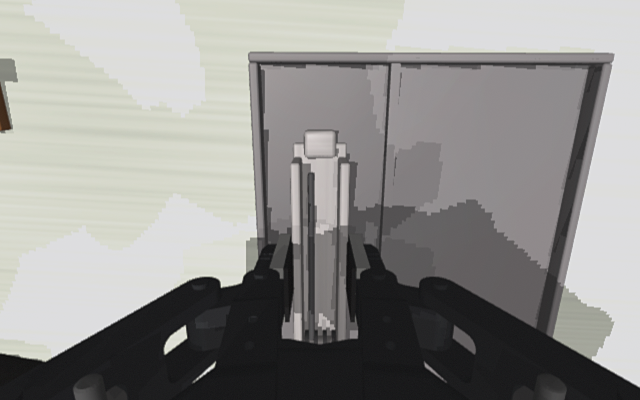

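Centred in the bay and roughly 2–3 mm above the floor. I'll lower it a touch, release, and rise.

Emit:
carry_out(
  deltas=[0.03,0,0,0,0,0,-1,0,0,0,0,0,0,-1,0,0,0,0,0,0,-0.1,0,0,0,0,0,0,0.1,-0.1,0,0,0,0,0,0.1,-0.4,0,0,0,0,0,0.18,-0.8,0,0,0,0,0,0.18,-0.8,0,0,0,0,0,0.18,0,0,0,0,0,0,0.18],
)

```text
clock: 10.25
position: [0.5279, -0.2918, 0.1434]
ee_rot: [0.022, 0.71, 0.018, -0.704]
contact_force: [-0.2, -0.0, -0.1]
width: 0.0507
```

```bash
python3 - <<'E'
from h import *
plan(.621,-.0165,.12,93.2)
im=eyes.get_image("wrist"); save("w7",im)
E
```

```text
t 10.25 pos [ 0.5279 -0.2918  0.1434] tool y at -86.8 tool x [ 0.008 -0.006 -1.   ] w 0.0507 q [-0.62  0.37  1.59 -0.    1.17  0.89] F [-0.2 -0.  -0.1]
turn units [ 0.   -0.12 -0.09] | shift units after turn [ 0.391 -4.495 -1.805] | now [ 0.376 -4.497 -1.803]
```

View pics/w7.png

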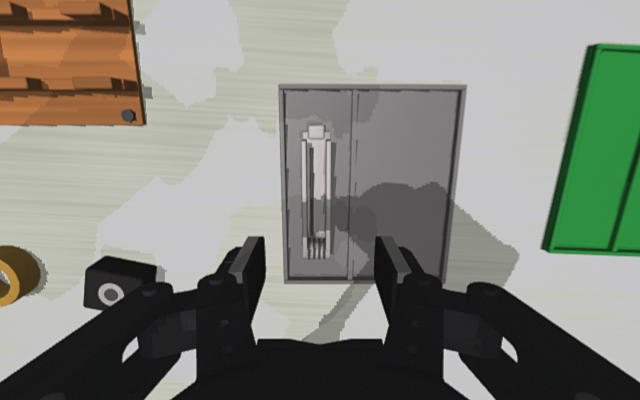

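The long gate lies flat in the larger tray's narrow bay at (316,190). The bumper is next; its washer shows at (111,293).

```bash
python3 - <<'E'
from h import *
im=eyes.get_image("wrist"); 
print(ray(im,111,293,.03)); plan(.4265,-.117,.1,79.5)
print("tray corners far",ray(im,280,86,.011),ray(im,466,86,.011),"gate ends",ray(im,317,124,.025),ray(im,317,259,.022),"rib",ray(im,352,90,.009),ray(im,351,275,.009))
E
```

```text
[ 0.42825894 -0.11634826  0.03      ]
t 10.35 pos [ 0.5252 -0.2899  0.139 ] tool y at -86.8 tool x [ 0.001 -0.001 -1.   ] w 0.0504 q [-0.62  0.38  1.59 -0.    1.17  0.89] F [-0.1  0.2  0.2]
turn units [ 3.43 -0.01 -0.01] | shift units after turn [ 0.649 -2.533  2.143] | now [ 0.646 -2.97   1.482]
tray corners far [ 0.607745   -0.25574597  0.011     ] [ 0.61602766 -0.40239247  0.011     ] gate ends [ 0.5807326  -0.28648593  0.025     ] [ 0.4661409  -0.29270596  0.022     ] rib [ 0.608067   -0.31288479  0.009     ] [ 0.44549203 -0.32526635  0.009     ]
```

Emit:
carry_out(
  deltas=[0,0,0,0.86,0,0,0.7,0,0,0,0.86,0,0,0.7,0,0,0,0.86,0,0,0.7,0,0,0,0.86,0,0,0.7,0,-0.633,0.536,0,0,0,0.7,0,-0.633,0.536,0,0,0,0.7,0,-0.633,0.536,0,0,0,0.7,0,-0.633,0.536,0,0,0,0.7,0,0,0,0,0,0,0.7,0,0,0,0,0,0,0.7],
)

```text
clock: 11.6
position: [0.4266, -0.1172, 0.1377]
ee_rot: [0.065, -0.704, 0.065, 0.704]
contact_force: [0.6, -0.6, -0.8]
width: 0.0725
```

```bash
python3 - <<'E'
from h import *
plan(.427,-.1168,.014,79.5)
im=eyes.get_image("wrist"); save("w8",im)
im=eyes.get_image("top"); cv2.imwrite("pics/t8.png",cv2.resize(im["color"][130:230,240:400],(800,500))[:,:,::-1])
E
```

```text
t 11.6 pos [ 0.4266 -0.1172  0.1377] tool y at -100.5 tool x [-0.001 -0.    -1.   ] w 0.0725 q [-0.43  0.16  1.92 -0.    1.07  1.33] F [ 0.6 -0.6 -0.8]
turn units [-0.01  0.01 -0.  ] | shift units after turn [ 2.061 -0.007 -0.005] | now [ 2.061 -0.008 -0.006]
```

View pics/w8.png

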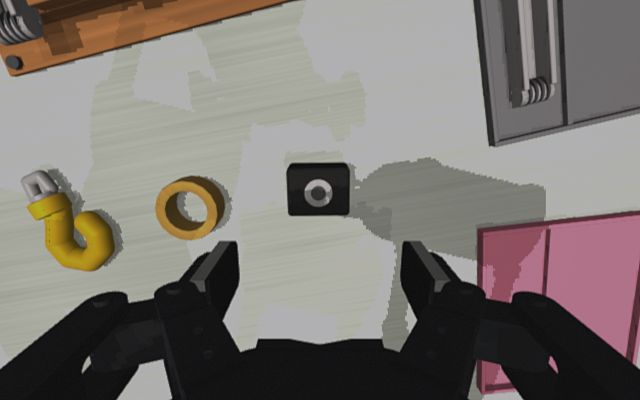

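Emit:
carry_out(
  deltas=[0.6,0,0,0,0,0,0.7,0.6,0,0,0,0,0,0.7,0.4,0,0,0,0,0,0.7,0.3,0,0,0,0,0,0.7,0.15,0,0,0,0,0,0.7,0,0,0,0,0,0,0.7,0,0,0,0,0,0,-1,0,0,0,0,0,0,-1,0,0,0,0,0,0,-1,0,0,0,0,0,0,-1],
  newtons=30,
)

```text
clock: 12.95
position: [0.4274, -0.1174, 0.0161]
ee_rot: [-0.065, 0.705, -0.065, -0.703]
contact_force: [0.2, -1.5, 5.4]
width: 0.0492
```

Emit:
carry_out(
  deltas=[0,0,0,0,0,0,-1,0,0,0,0,0,0,-1,-0.3,0,0,0,0,0,-1,-0.5,0,0,0,0,0,-1,-0.5,0,0,0,0,0,-1,0,0,0,0,0,0,-1],
)

```text
clock: 13.7
position: [0.428, -0.1176, 0.095]
ee_rot: [-0.064, 0.706, -0.066, -0.702]
contact_force: [0.4, -0.7, -0.5]
width: 0.0492
```

```bash
python3 - <<'E'
from h import *
# wide bay centre: tray centre + (-30mm) along tray y, yaw 3
c=np.array([.5268,-.3343])+(-.030)*np.array([-np.sin(.0525),np.cos(.0525)]); print(c)
plan(c[0],c[1],.1,93.1)
im=eyes.get_image("wrist"); save("w9",im)
E
```

```text
[ 0.52837428 -0.36425867]
t 13.7 pos [ 0.428  -0.1176  0.095 ] tool y at -100.5 tool x [ 0.004 -0.002 -1.   ] w 0.0492 q [-0.43  0.21  1.98 -0.    0.95  1.33] F [ 0.4 -0.7 -0.5]
turn units [-3.41 -0.07 -0.03] | shift units after turn [-0.083  4.195 -1.448] | now [-0.067  3.736 -2.397]
```

View pics/w9.png

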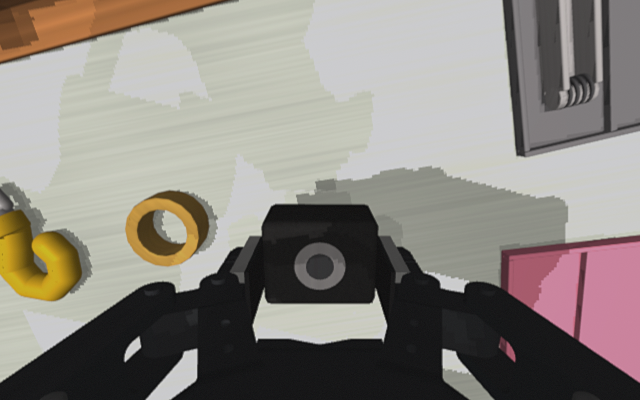

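Emit:
carry_out(
  deltas=[0,0,0,-0.85,0,0,-1,0,0,0,-0.85,0,0,-1,0,0,0,-0.85,0,0,-1,0,0,0,-0.85,0,0,-1,0,0.7,-0.24,0,0,0,-1,0,0.7,-0.24,0,0,0,-1,0,0.7,-0.24,0,0,0,-1,0,0.7,-0.24,0,0,0,-1,0,0.7,-0.24,0,0,0,-1,0,0.7,-0.24,0,0,0,-1],
)

```text
clock: 15.0
position: [0.5257, -0.3646, 0.0909]
ee_rot: [-0.018, -0.706, -0.02, 0.708]
contact_force: [0.4, -0.1, -0.4]
width: 0.0492
```

Emit:
carry_out(
  deltas=[0,0,0,0,0,0,-1,0,0,0,0,0,0,-1],
)

```text
clock: 15.25
position: [0.5249, -0.3627, 0.0912]
ee_rot: [-0.017, -0.706, -0.02, 0.708]
contact_force: [-0.1, 1.0, -1.0]
width: 0.0488
```

```bash
python3 - <<'E'
from h import *
plan(.5284,-.3643,.0205,93.1)
im=eyes.get_image("wrist"); save("w10",im)
E
```

```text
t 15.25 pos [ 0.5249 -0.3627  0.0912] tool y at -87.0 tool x [-0.003  0.003 -1.   ] w 0.0488 q [-0.71  0.47  1.56  0.    1.11  0.8 ] F [-0.1  1.  -1. ]
turn units [-0.02  0.05  0.05] | shift units after turn [ 1.179  0.029 -0.057] | now [ 1.178  0.033 -0.061]
```

View pics/w10.png

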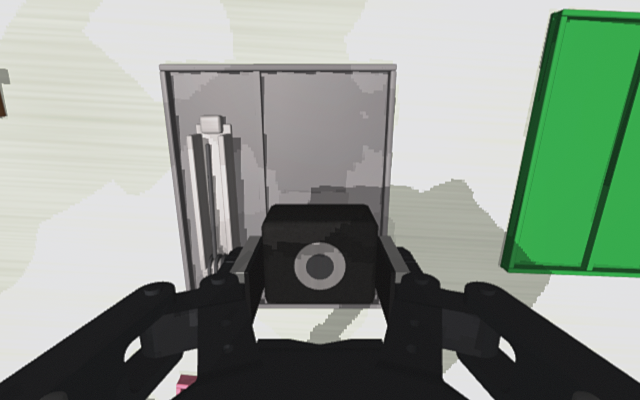

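Emit:
carry_out(
  deltas=[0.4,0,-0.06,0,0,0,-1,0.4,0,0,0,0,0,-1,0.2,0,0,0,0,0,-1,0.12,0,0,0,0,0,-1,0.04,0,0,0,0,0,-1,0,0,0,0,0,0,-1],
)

```text
clock: 16.05
position: [0.5302, -0.3641, 0.0242]
ee_rot: [0.019, 0.707, 0.019, -0.707]
contact_force: [0.5, 0.9, 0.4]
width: 0.0493
```

```bash
python3 - <<'E'
from h import *
plan(.5284,-.3643,.0195,93.1)
im=eyes.get_image("wrist"); save("w11",im)
E
```

```text
t 16.05 pos [ 0.5302 -0.3641  0.0242] tool y at -86.9 tool x [ 0.001 -0.001 -1.   ] w 0.0493 q [-0.71  0.54  1.63 -0.    0.97  0.81] F [0.5 0.9 0.4]
turn units [-0.01 -0.01 -0.01] | shift units after turn [0.079 0.002 0.03 ] | now [0.079 0.002 0.03 ]
```

View pics/w11.png

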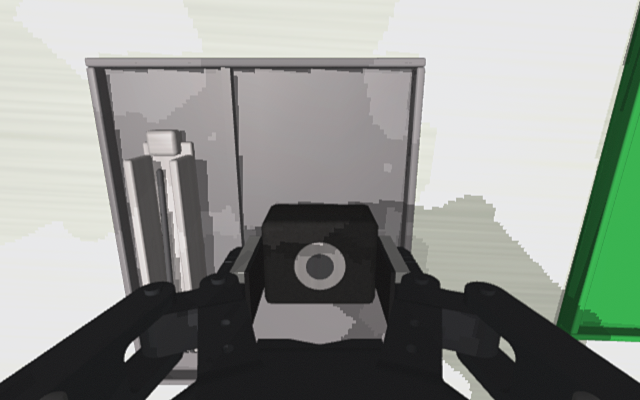

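Still about 4 mm above the floor, so I'll lower 0.06, release, and rise.

Emit:
carry_out(
  deltas=[0.06,0,0,0,0,0,-1,0,0,0,0,0,0,-1,0,0,0,0,0,0,0.3,0,0,0,0,0,0,0.4,0,0,0,0,0,0,0.4,-0.2,0,0,0,0,0,0.4,-0.6,0,0,0,0,0,0.4,-0.8,0,0,0,0,0,0.4,-0.4,0,0,0,0,0,0.18,0,0,0,0,0,0,0.18],
)

```text
clock: 17.35
position: [0.5312, -0.365, 0.1434]
ee_rot: [0.02, 0.709, 0.017, -0.705]
contact_force: [0.6, 0.2, -0.2]
width: 0.0504
```

```bash
python3 - <<'E'
from h import *
plan(.621,-.0165,.16,93.2)
im=eyes.get_image("wrist"); save("w12",im)
E
```

```text
t 17.35 pos [ 0.5312 -0.365   0.1434] tool y at -86.9 tool x [ 0.005 -0.004 -1.   ] w 0.0504 q [-0.71  0.43  1.49 -0.    1.22  0.81] F [ 0.6  0.2 -0.2]
turn units [-0.04 -0.07 -0.06] | shift units after turn [-0.277 -5.715 -1.818] | now [-0.294 -5.719 -1.805]
```

View pics/w12.png

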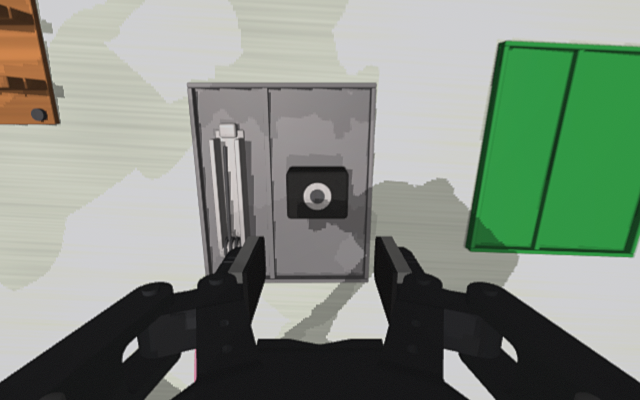

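Larger tray: the gate is at (228,185) and the bumper at (317,192), both flat. Now the short gate.

Emit:
carry_out(
  deltas=[-0.1,-0.715,-0.227,0,0,0,0.18,-0.1,-0.715,-0.227,0,0,0,0.18,0,-0.715,-0.227,0,0,0,0.18,0,-0.715,-0.227,0,0,0,0.18,0,-0.715,-0.227,0,0,0,0.18,0,-0.715,-0.227,0,0,0,0.18,0,-0.715,-0.227,0,0,0,0.18,0,-0.715,-0.227,0,0,0,0.18,0,0,0,0,0,0,0.18,0,0,0,0,0,0,0.18],
)

```text
clock: 18.65
position: [0.6195, -0.0156, 0.1507]
ee_rot: [-0.019, -0.706, -0.019, 0.708]
contact_force: [-0.3, 0.6, -0.9]
width: 0.0505
```

```bash
python3 - <<'E'
from h import *
plan(.621,-.0165,.033,93.2)
im=eyes.get_image("wrist"); save("w13",im)
print("short ends", ray(im,320,110,.048))
np.savez("w13.npz",**im)
E
```

```text
t 18.65 pos [ 0.6195 -0.0156  0.1507] tool y at -86.9 tool x [-0.003 -0.001 -1.   ] w 0.0505 q [-0.14  0.4   1.53 -0.    1.22  1.38] F [-0.3  0.6 -0.9]
turn units [-0.03  0.04 -0.01] | shift units after turn [ 1.961  0.016 -0.024] | now [ 1.961  0.016 -0.03 ]
short ends [ 0.68370776 -0.01290404  0.048     ]
```

View pics/w13.png

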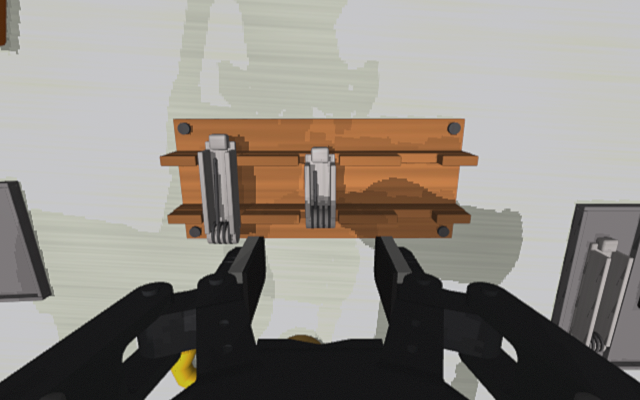

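Emit:
carry_out(
  deltas=[0.6,0,-0.03,0,0,0,0.18,0.6,0,0,0,0,0,0.18,0.4,0,0,0,0,0,0.18,0.25,0,0,0,0,0,0.18,0.1,0,0,0,0,0,0.18,0,0,0,0,0,0,0.18,0,0,0,0,0,0,-1,0,0,0,0,0,0,-1,0,0,0,0,0,0,-1,0,0,0,0,0,0,-1],
  newtons=50,
)

```text
clock: 19.95
position: [0.6231, -0.0154, 0.0363]
ee_rot: [0.019, 0.708, 0.019, -0.706]
contact_force: [0.1, -0.2, 5.8]
width: 0.0228
```

Emit:
carry_out(
  deltas=[0,0,0,0,0,0,-1,-0.2,0,0,0,0,0,-1,-0.4,0,0,0,0,0,-1,-0.5,0,0,0,0,0,-1,-0.3,0,0,0,0,0,-1,0,0,0,0,0,0,-1],
)

```text
clock: 20.7
position: [0.6232, -0.0153, 0.1209]
ee_rot: [0.019, 0.708, 0.019, -0.706]
contact_force: [-0.5, -0.5, -1.0]
width: 0.0225
```

```bash
python3 - <<'E'
from h import *
a=np.radians(5.6)
c=np.array([.5395,.3273]); ey=np.array([-np.sin(a),np.cos(a)])
g=c-.044*ey; r=c+.030*ey; print("gate bay",g,"ring bay",r)
plan(g[0],g[1],.12,95.6)
im=eyes.get_image("wrist"); save("w14",im)
E
```

```text
gate bay [0.54379365 0.28350999] ring bay [0.53657251 0.35715682]
t 20.7 pos [ 0.6232 -0.0153  0.1209] tool y at -86.9 tool x [ 0.004 -0.001 -1.   ] w 0.0225 q [-0.14  0.42  1.57 -0.    1.15  1.38] F [-0.5 -0.5 -1. ]
turn units [-0.64 -0.05 -0.01] | shift units after turn [ 0.015 -5.086  0.831] | now [ 0.007 -5.044  1.057]
```

View pics/w14.png

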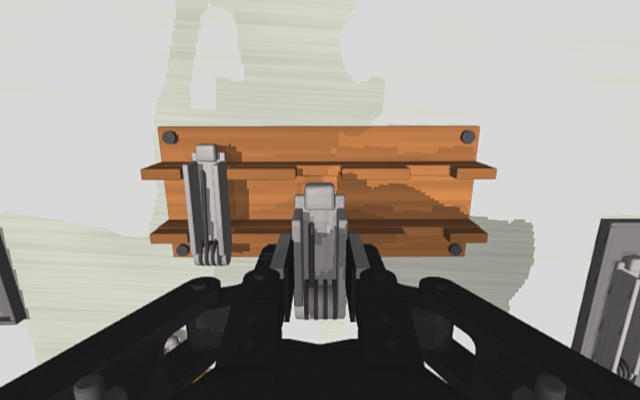

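Emit:
carry_out(
  deltas=[0,0,0,-0.64,0,0,-1,0,-0.727,0.119,0,0,0,-1,0,-0.727,0.119,0,0,0,-1,0,-0.727,0.119,0,0,0,-1,0,-0.727,0.119,0,0,0,-1,0,-0.727,0.119,0,0,0,-1,0,-0.727,0.119,0,0,0,-1,0,-0.727,0.119,0,0,0,-1,0,0,0,0,0,0,-1,0,0,0,0,0,0,-1],
)

```text
clock: 22.0
position: [0.5419, 0.2832, 0.1179]
ee_rot: [-0.035, -0.706, -0.034, 0.707]
contact_force: [-0.2, -0.0, -1.0]
width: 0.0225
```

```bash
python3 - <<'E'
from h import *
plan(.5438,.2835,.015,95.6)
im=eyes.get_image("wrist"); save("w15",im); np.savez("w15.npz",**im)
E
```

```text
t 22.0 pos [0.5419 0.2832 0.1179] tool y at -84.3 tool x [-0.002 -0.002 -1.   ] w 0.0225 q [ 0.37  0.41  1.59 -0.    1.14  1.84] F [-0.2 -0.  -1. ]
turn units [ 0.01  0.03 -0.02] | shift units after turn [ 1.715e+00 -1.000e-03 -3.100e-02] | now [ 1.715 -0.004 -0.035]
```

View pics/w15.png

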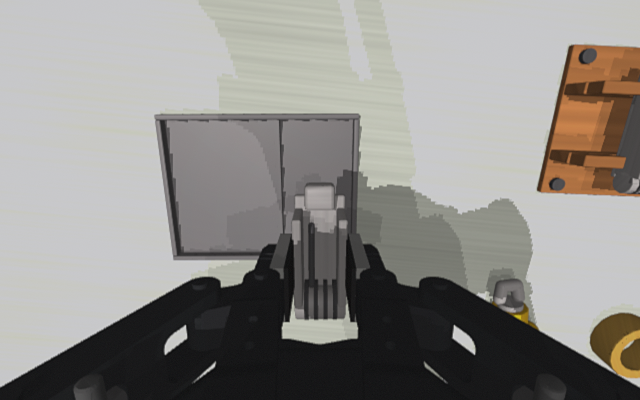

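Emit:
carry_out(
  deltas=[0.6,0,-0.03,0,0,0,-1,0.5,0,0,0,0,0,-1,0.3,0,0,0,0,0,-1,0.2,0,0,0,0,0,-1,0.1,0,0,0,0,0,-1,0,0,0,0,0,0,-1],
)

```text
clock: 22.8
position: [0.5447, 0.2836, 0.0171]
ee_rot: [-0.034, -0.706, -0.034, 0.706]
contact_force: [-0.2, 0.6, -0.3]
width: 0.0227
```

```bash
python3 - <<'E'
from h import *
plan(.5438,.2835,.014,95.6)
im=eyes.get_image("wrist"); save("w16",im)
E
```

```text
t 22.8 pos [0.5447 0.2836 0.0171] tool y at -84.4 tool x [-0. -0. -1.] w 0.0227 q [ 0.37  0.52  1.7  -0.    0.92  1.84] F [-0.2  0.6 -0.3]
turn units [-0.01  0.   -0.  ] | shift units after turn [ 0.051 -0.001  0.014] | now [ 0.051 -0.001  0.014]
```

View pics/w16.png

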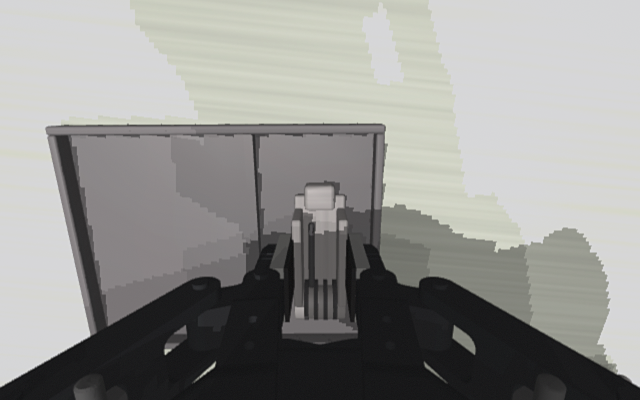

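Emit:
carry_out(
  deltas=[0.04,0,0,0,0,0,-1,0,0,0,0,0,0,-1,0,0,0,0,0,0,-0.1,0,0,0,0,0,0,0.1,-0.1,0,0,0,0,0,0.1,-0.4,0,0,0,0,0,0.18,-0.8,0,0,0,0,0,0.6,-0.8,0,0,0,0,0,0.6,0,0,0,0,0,0,0.6],
)

```text
clock: 23.98
position: [0.5474, 0.2851, 0.1459]
ee_rot: [0.034, 0.71, 0.036, -0.703]
contact_force: [0.2, 0.3, -0.6]
width: 0.0683
```

```bash
python3 - <<'E'
from h import *
plan(.431,-.0065,.15,95.6)
im=eyes.get_image("wrist"); save("w17",im)
E
```

```text
t 23.98 pos [0.5474 0.2851 0.1459] tool y at -84.4 tool x [ 0.01   0.004 -1.   ] w 0.0683 q [ 0.37  0.39  1.55 -0.    1.19  1.84] F [ 0.2  0.3 -0.6]
turn units [ 0.   -0.14  0.04] | shift units after turn [-0.068  4.647  2.405] | now [-0.105  4.646  2.406]
```

View pics/w17.png

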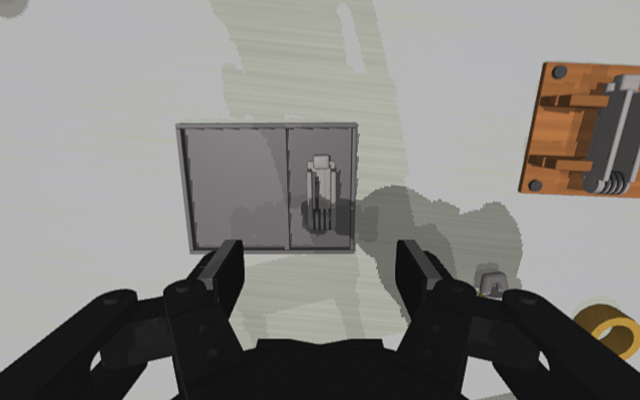

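The short gate is flat in the smaller tray's narrow bay at (320,190). Now the ring.

Emit:
carry_out(
  deltas=[0,0.664,0.344,0,0,0,0.65,0,0.664,0.344,0,0,0,0.65,0,0.664,0.344,0,0,0,0.65,0,0.664,0.344,0,0,0,0.65,0,0.664,0.344,0,0,0,0.65,0,0.664,0.344,0,0,0,0.65,0,0.664,0.344,0,0,0,0.65,0,0,0,0,0,0,0.65,0,0,0,0,0,0,0.65],
)

```text
clock: 25.15
position: [0.4276, -0.0074, 0.14]
ee_rot: [-0.034, -0.706, -0.035, 0.707]
contact_force: [-0.2, 0.2, 0.2]
width: 0.0704
```

```bash
python3 - <<'E'
from h import *
plan(.431,-.0065,.012,95.6)
im=eyes.get_image("wrist"); save("w18",im)
hsv=cv2.cvtColor(im["color"],cv2.COLOR_RGB2HSV); m=((hsv[...,0]>10)&(hsv[...,0]<25)&(hsv[...,1]>100)).astype(np.uint8); m[:100]=0; m[:,:240]=0; m[:,420:]=0
cs,_=cv2.findContours(m,0,1); k=max(cs,key=cv2.contourArea); (u,v),r=cv2.minEnclosingCircle(k); print(u,v,r,ray(im,u,v,.018),ray(im,u,v,.024))
E
```

```text
t 25.15 pos [ 0.4276 -0.0074  0.14  ] tool y at -84.4 tool x [-0.001  0.001 -1.   ] w 0.0704 q [-0.18  0.13  1.94  0.    1.07  1.29] F [-0.2  0.2  0.2]
turn units [-0.01  0.01  0.01] | shift units after turn [ 2.134 -0.009 -0.058] | now [ 2.134 -0.007 -0.06 ]
318.20001220703125 185.0 31.737140655517578 [ 0.43181241 -0.00620552  0.018     ] [ 0.43321848 -0.00609671  0.024     ]
```

View pics/w18.png

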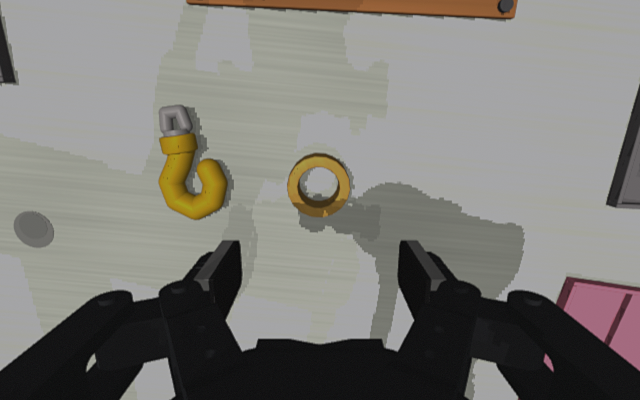

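Emit:
carry_out(
  deltas=[0.6,0,-0.06,0,0,0,0.65,0.6,0,0,0,0,0,0.65,0.4,0,0,0,0,0,0.65,0.35,0,0,0,0,0,0.65,0.18,0,0,0,0,0,0.65,0,0,0,0,0,0,0.65,0,0,0,0,0,0,-1,0,0,0,0,0,0,-1,0,0,0,0,0,0,-1,0,0,0,0,0,0,-1],
  newtons=50,
)

```text
clock: 26.45
position: [0.4323, -0.0072, 0.0142]
ee_rot: [0.035, 0.707, 0.035, -0.705]
contact_force: [-1.4, 2.0, 4.8]
width: 0.0491
```

Emit:
carry_out(
  deltas=[0,0,0,0,0,0,-1,0,0,0,0,0,0,-1,-0.3,0,0,0,0,0,-1,-0.5,0,0,0,0,0,-1,-0.6,0,0,0,0,0,-1,0,0,0,0,0,0,-1],
)

```text
clock: 27.2
position: [0.4339, -0.0079, 0.0996]
ee_rot: [0.035, 0.709, 0.034, -0.704]
contact_force: [-0.5, -0.2, -2.2]
width: 0.0492
```

```bash
python3 - <<'E'
from h import *
plan(.5366,.3572,.12,95.6)
im=eyes.get_image("wrist"); save("w19",im)
E
```

```text
t 27.2 pos [ 0.4339 -0.0079  0.0996] tool y at -84.4 tool x [ 0.007 -0.001 -1.   ] w 0.0492 q [-0.18  0.19  2.   -0.    0.95  1.29] F [-0.5 -0.2 -2.2]
turn units [ 0.   -0.1  -0.03] | shift units after turn [-0.341 -5.889 -2.298] | now [-0.337 -5.888 -2.301]
```

View pics/w19.png

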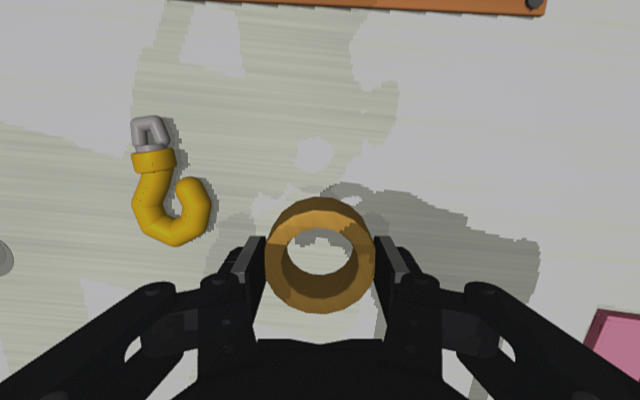

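Emit:
carry_out(
  deltas=[-0.2,-0.654,-0.255,0,0,0,-1,-0.2,-0.654,-0.255,0,0,0,-1,0,-0.654,-0.255,0,0,0,-1,0,-0.654,-0.255,0,0,0,-1,0,-0.654,-0.255,0,0,0,-1,0,-0.654,-0.255,0,0,0,-1,0,-0.654,-0.255,0,0,0,-1,0,-0.654,-0.255,0,0,0,-1,0,-0.654,-0.255,0,0,0,-1,0,0,0,0,0,0,-1],
)

```text
clock: 28.5
position: [0.5338, 0.3599, 0.1183]
ee_rot: [-0.036, -0.706, -0.035, 0.707]
contact_force: [-0.4, -0.2, -2.2]
width: 0.0492
```

Emit:
carry_out(
  deltas=[0,0,0,0,0,0,-1],
)

```text
clock: 28.62
position: [0.5327, 0.3566, 0.1188]
ee_rot: [-0.036, -0.705, -0.034, 0.708]
contact_force: [-0.6, -1.1, -3.2]
width: 0.0491
```

```bash
python3 - <<'E'
from h import *
plan(.5366,.3572,.0175,95.6)
im=eyes.get_image("wrist"); save("w20",im)
E
```

```text
t 28.62 pos [0.5327 0.3566 0.1188] tool y at -84.4 tool x [-0.004 -0.003 -1.   ] w 0.0491 q [ 0.48  0.45  1.52 -0.    1.17  1.95] F [-0.6 -1.1 -3.2]
turn units [ 0.01  0.05 -0.03] | shift units after turn [ 1.688 -0.004 -0.066] | now [ 1.688 -0.008 -0.072]
```

View pics/w20.png

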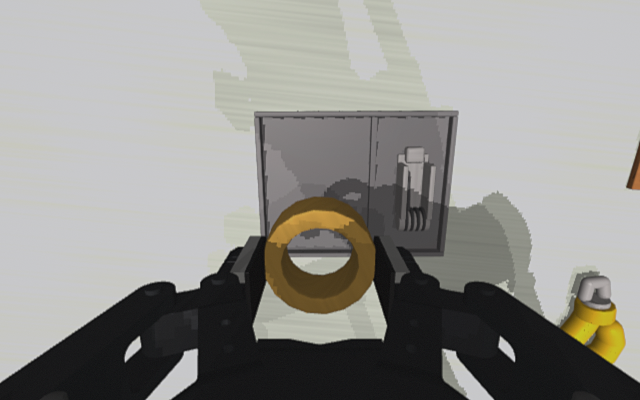

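Emit:
carry_out(
  deltas=[0.6,0,-0.07,0,0,0,-1,0.5,0,0,0,0,0,-1,0.3,0,0,0,0,0,-1,0.15,0,0,0,0,0,-1,0.07,0,0,0,0,0,-1,0,0,0,0,0,0,-1],
)

```text
clock: 29.42
position: [0.5386, 0.3581, 0.0242]
ee_rot: [0.034, 0.707, 0.035, -0.706]
contact_force: [-0.7, 0.2, -2.2]
width: 0.0489
```

```bash
python3 - <<'E'
from h import *
plan(.5366,.3572,.0175,95.6)
im=eyes.get_image("wrist"); save("w21",im)
E
```

```text
t 29.43 pos [0.5386 0.3581 0.0242] tool y at -84.4 tool x [ 0.001  0.    -1.   ] w 0.0489 q [ 0.48  0.55  1.62 -0.    0.98  1.95] F [-0.7  0.2 -2.2]
turn units [ 0.   -0.01  0.  ] | shift units after turn [0.112 0.011 0.035] | now [0.112 0.011 0.035]
```

View pics/w21.png

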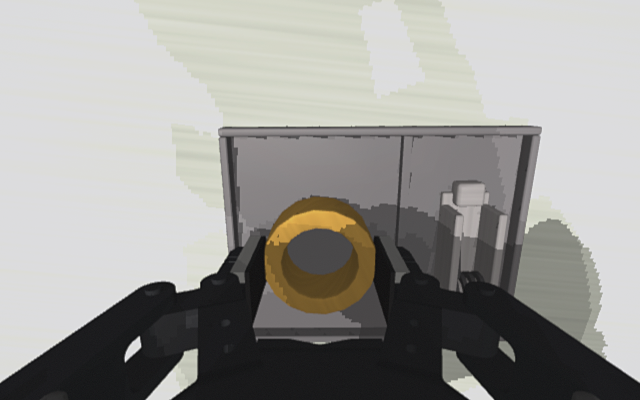

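Emit:
carry_out(
  deltas=[0.05,0,0,0,0,0,-1,0.05,0,0,0,0,0,-1,0,0,0,0,0,0,-1],
)

```text
clock: 29.85
position: [0.538, 0.3578, 0.0174]
ee_rot: [-0.035, -0.706, -0.035, 0.706]
contact_force: [0.0, 0.2, -1.4]
width: 0.0491
```

Emit:
carry_out(
  deltas=[0,0,0,0,0,0,0.3,0,0,0,0,0,0,0.4,0,0,0,0,0,0,0.4,-0.2,0,0,0,0,0,0.4,-0.6,0,0,0,0,0,0.4,-0.8,0,0,0,0,0,0.4,-0.4,0,0,0,0,0,0.4,0,0,0,0,0,0,0.4],
)

```text
clock: 30.85
position: [0.5397, 0.3588, 0.141]
ee_rot: [0.034, 0.708, 0.036, -0.704]
contact_force: [-0.6, 0.5, 0.2]
width: 0.0601
```

```bash
python3 - <<'E'
from h import *
plan(.45,.1,.2,95.6)
im=eyes.get_image("wrist"); save("w22",im)
E
```

```text
t 30.85 pos [0.5397 0.3588 0.141 ] tool y at -84.4 tool x [ 0.006  0.003 -1.   ] w 0.0601 q [ 0.48  0.44  1.48 -0.    1.21  1.95] F [-0.6  0.5  0.2]
turn units [ 0.   -0.09  0.03] | shift units after turn [-0.984  4.147  1.909] | now [-1.005  4.144  1.904]
```

View pics/w22.png

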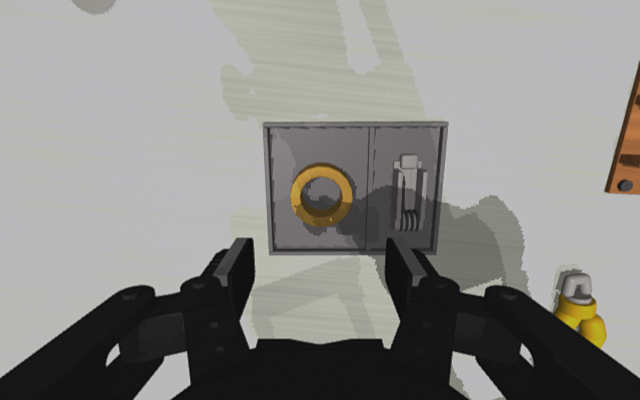

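Ring and short gate are seated at (321,195) and (408,190). I'll back off for one overall check.

Emit:
carry_out(
  deltas=[-0.7,0,0.4,0,0,0,0.4,-0.7,0,0.6,0,0,0,0.4,0,0,0.8,0,0,0,0.4,0,0,0.8,0,0,0,0.4,0,0,0,0,0,0,0.4,0,0,0,0,0,0,0.4],
)

```text
clock: 31.65
position: [0.3831, 0.3426, 0.2208]
ee_rot: [-0.035, -0.706, -0.034, 0.706]
contact_force: [-0.2, -0.2, -0.9]
width: 0.0598
```

```bash
python3 - <<'E'
from h import *
im=eyes.get_image("top"); cv2.imwrite("pics/t23.png",cv2.resize(im["color"][125:230,165:435],(780,303),interpolation=cv2.INTER_CUBIC)[:,:,::-1])
im2=eyes.get_image("scene"); cv2.imwrite("pics/s23.png",im2["color"][:,:,::-1])
a=dict(np.load("top0.npz"))["color"].astype(int); b=im["color"].astype(int)
# hook and middle gate positions before / after by same masks
for n,c in (("before",a),("after",b)):
    h=cv2.cvtColor(c.astype(np.uint8),cv2.COLOR_RGB2HSV); 
    m=(h[188:226,258:290,1]>90); v,u=np.nonzero(m); g=(h[134:176,274:294,1]<50); gv,gu=np.nonzero(g)
    print(n,"hook",u.mean().round(2)+258,v.mean().round(2)+188,m.sum(),"mid",gu.mean().round(2)+274,gv.mean().round(2)+134,g.sum())
s=readout.get_state(); print(s["clock"],s["contact_force"],s["position"])
E
```

```text
before hook 272.94 209.82999999999998 204 mid 282.8 152.9 410
after hook 272.94 209.82999999999998 204 mid 282.82 152.9 409
31.75 [-0.33554493  0.24195949  0.71134407] [0.38391198 0.34277191 0.22094159]
```

View pics/t23.png

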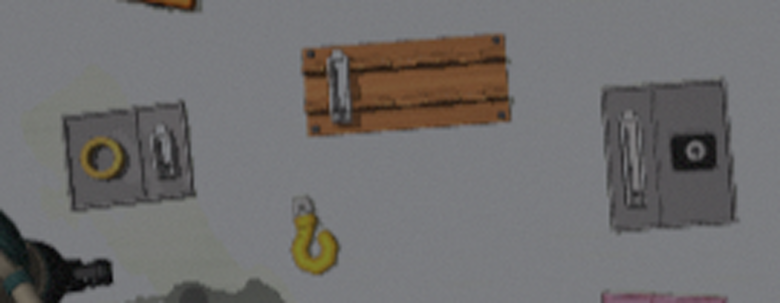

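View pics/s23.png

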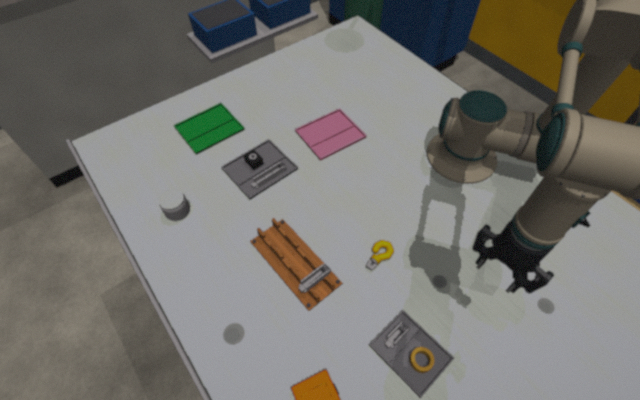

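All four parts are in their bays. The hook and the middle gate have not moved, and the arm is clear of everything.

```bash
python3 -c "
from rig import job; print(job.sign_off())"
```

```text
the job is handed in; nothing more can be done
None
```

Both kits are made up and the job was handed in at about 32 s of the 115 s allowed. The larger tray has the longest gate and the bumper, and the smaller tray has the shortest gate and the ring. My first grip on the long gate was too deep for the tray floor, so I set it back in its slot and regripped it higher before moving it.

- **Placing:** the last wrist, top and scene pictures show each part near the middle of its bay, looking flat and the same way up as found. I judged the heights from the release positions and the pictures; I did not measure the resting parts to the millimetre.
- **Left alone:** the hook and the middle gate show no shift in the top view (0.02 px at most). The green and pink trays were not touched.
- **Forces and contact:** the wrist force readings at the end of each move never passed about 6 N, and the gripper was clear of everything at hand-in.
- **Small disagreements:** the gripper's width readings were about 1 mm under the true sizes of the gates and bumper, and about 3 mm under for the ring. The top and wrist camera positions differed by 2–3 mm. Neither affected the result.

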